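# Close up the cornice course on the lipped rail

### The arm

A 6-joint arm with a two-finger parallel gripper is mounted at the origin on the work surface. World frame = base frame: x ahead of the robot, y to its left, z up, the work surface at z = 0. Lengths are in m, angles in degrees, forces in N, time in s.
With the tool pointing down it reaches from about 0.35 to 0.875 m from the base axis. Payload 4.2 kg.
Tool frame: the origin (TCP) lies on the front face of the gripper's body, between the roots of the fingers; the fingertips stand finger_overhang ahead of it and the grasp point (between the pads) lies 51 mm ahead of it (finger_overhang is the distance from the TCP to the fingertips, in m); z points along the fingers, y is the line along which they close (so a half turn about z gives the same grasp; the last joint's range is limited). The gripper opens to 87 mm and grips with 3 to 60 N. Pads are 19 mm wide; open, the fingers measure 117 mm over their backs; the gripper's body (75 mm by 190 mm) begins 51 mm behind the grasp point.
Start: joints at [-54.626, 22.042, 0.453, 0, -68.411, -14.817], TCP at [0.219, -0.585, 0.292] pointing down, gripper open.
Joint ranges: [-179.83, 179.83], [-69.29, 118.12], [-61.27, 80.66], [-181.25, 117.63], [-171.15, -9.14], [-177.46, 177.46]. Speed limits (degrees/s): [159.86, 159.86, 180, 180, 180, 180].

### API

Orientations are given as a 3x3 rotation matrix whose columns are the frame's x, y, z axes.
In Python, from station import sense, capture, camera_model, finish_job, finger_overhang gives the robot as it stands. The module is installed in compiled form; this text tells all that it offers.
- The arm moves only by the tool jog_arm, never from a script. Its argument "rows" is a list that holds one entry, the list of rows, each a list of 4 numbers: the shift along the tool's x, y, z in m, then the turn about the tool's z in rad. A call has 1 to 20 rows; each row shifts and turns the commanded pose from where the row before left it, along the tool's axes as they then stand; what a row does not reach is not made up. A row lasts 1/8 s, in which the tool goes at most 62.5 mm and 10.7 degrees, less where a joint would pass 70% of its speed; a pose out of reach is approached as far as the arm can. A call is refused whole if a number of a shift passes 0.0625 or a number of a turn 0.188, either way. A call with a gripper value outside its range is refused whole. "claw" is the opening, from 0 (shut) to 1 (fully open), set as the call begins (left out, the last holds). The fingers move at their own pace and stop on an object; the grip force is fixed at half the most. Time passes only in rows, so rows that do not move let the fingers close. It gives the time, the measured TCP pose, the force, the opening and the grip force at its end, in the units of the state.
- sense(): the state, without advancing time (a new reading comes with each control period).
- capture(name): name is "scene" or "top" or "wrist"; returns the picture (384x512x3 uint8, red, green, blue); there is no depth.
- camera_model(name): a dict with "fovy" (degrees; the focal length in pixels is half the picture's height over the tangent of half this angle, whatever the lens; pixels are square), "cx", "cy" (the principal point, pixels), "k1" (the pictures are not rectified: a ray, as slopes to the right and down, at radius r is drawn at 1 + k1 r^2 times it, then the intrinsics apply), "eye" and "rotation" of the camera in the world. Camera axes: x right, y down, z forward; pixel columns grow to the right and rows downward; lengths in m; the calibration is good to about 2 mm. A picture is of the moment at which its call begins: read the wrist's pose just before it. camera_model takes no time and is no camera call; for the wrist camera it gives the pose at the moment of the call.
- finish_job(): hands the job in; it is judged then, once.
The state is a dict: "time_s": time; "joints": joint angles; "joint_velocities": joint speeds; "effort": joint torques, N m; "tcp_pos": TCP position; "ee_rot": TCP orientation; "wrist_force": force on the tool from outside, world axes, zero at the start; "moment": the same for the moment, N m; "gripper_width": opening from 0.0 (shut) to 1.0 (fully open); "gripper_force": force on a finger pad.
Only numpy, scipy, OpenCV 4.12 (cv2) and the standard library are available. Lean on these libraries where they do the work, as an engineer would, in place of code of your own. Each camera call takes 0.05 s, during which the arm holds its last target. There are 200 camera calls.

### The job

Finish laying out the cornice course: from the bench, set the loose rosette block and the loose narrow leaf block into the two empty places on the aluminium rail, so that rosettes and leaves alternate all along. Lift each one over the rail's front lip with its nose to the front like its neighbours, and lower it gently (never drop it) until it stands flat on the bed, squarely in its own place, with the nose hooked over the lip, then let go. Do not shift or tip the blocks already laid, and leave everything else on the bench where it is.

Things in the scene. Friction and masses are not known exactly. Their poses are not given: they have to be found in the camera images.
- rosette_block_mid (a point): Loose ROSETTE block, white plaster, 0.12 kg, upright on the bench, round rosette on top (5 mm proud). 48 mm wide (y), 51 deep (x), 50 high; flat parallel front and back faces. Point: its centre, 25 mm above the underside. x runs from the nose (front) to the back, z up. Body x -10.5..25.5 mm stands on the bench, foot bevelled 3 mm; see the nose entry for the front.
- rosette_block_nose (a point): Middle of the front (nose) face of the loose rosette block, half-way up, 25.5 mm in front of its centre. All blocks: the nose is x -25.5..-10.5 mm from the centre; its 6 mm thick drip at the very front hangs to 5 mm above the underside; behind the drip a groove 9 mm wide, open below, reaches 15 mm above the underside. It takes the rail's lip.
- leaf_block_mid (a point): Loose LEAF block, white plaster, 0.085 kg, upright on the bench, ribbed leaf on top (mid-rib along x, slanting side ribs, 4 mm proud). 34 mm wide (y), otherwise of the same section as the rosette block: 51 deep (x), 50 high. Point: its centre, 25 mm above the underside. x runs from the nose (front) to the back, z up.
- leaf_block_nose (a point): Middle of the front (nose) face of the loose leaf block, half-way up, 25.5 mm in front of its centre.
- rosette_place: Empty place for the rosette block: 52 mm of bare bed between neighbours (or a neighbour and an end stop), a black square of tape on it. Origin: on the bed, where the point 25 mm under the seated block's centre belongs, 7.5 mm in front of the tape's centre. x: rail front to back (a seated block's x, nose to the front, lies along it), y along the rail, z up.
- leaf_place: Empty place for the leaf block, 38 mm wide, with a black square of tape; origin and axes as for the other empty place. In some starts the two places lie side by side and make one wide opening; rosettes and leaves still alternate.
- board: Fixed plywood assembly board 135 (x) x 440 (y) x 12 mm, origin under its centre, x front to back. On it the aluminium rail, 344 mm long: bed top 16 mm above the bench; front lip 12 mm above the bed, 4 mm thick (x -16.5..-12.5); back fence 10 mm above the bed (x 27.5..31.5); a steel stop at each end, 46 mm above the bench.
- course (a point): Middle of the rail, on the bed. Eight places in a row for alternating rosette and leaf blocks, about 2 mm apart, loose, noses hooked over the lip, bodies between lip and fence with 2 mm play each way; six are filled. Their tops are 66 mm above the bench (71 with ornament), front and back faces in line.
- roset1_mid (a point): A rosette block already laid on the rail, loose, not to be shifted; same size as the loose one of its kind; this point is at its middle, half-way up.
- roset2_mid (a point): A rosette block already laid on the rail, loose, not to be shifted; same size as the loose one of its kind; this point is at its middle, half-way up.
- roset3_mid (a point): A rosette block already laid on the rail, loose, not to be shifted; same size as the loose one of its kind; this point is at its middle, half-way up.
- leaf1_mid (a point): A leaf block already laid on the rail, loose, not to be shifted; same size as the loose one of its kind; this point is at its middle, half-way up.
- leaf2_mid (a point): A leaf block already laid on the rail, loose, not to be shifted; same size as the loose one of its kind; this point is at its middle, half-way up.
- leaf3_mid (a point): A leaf block already laid on the rail, loose, not to be shifted; same size as the loose one of its kind; this point is at its middle, half-way up.
- wide_block: A plain cornice block of the same section but 64 mm wide with a flat raised field on top, loose on the bench: fits neither place; leave it. Origin at its underside.
- bottle: White plastic bottle, 52 mm across, 190 mm tall, loose on the bench; leave it. Origin at its underside.
- sander: Cork sanding block, 70 x 46 x 24 mm, loose on the bench; leave it. Origin at its underside.
- gouge: Carving gouge lying on the bench, 235 mm long, 31 mm high, blade to +x; leave it. Origin on the bench near its middle.
- rasp: Rasp lying on the bench, 255 mm long, 28 mm high; leave it. Origin on the bench near its middle.
- tape_roll: Roll of black tape, 72 mm across, 19 mm high, lying flat; leave it. Origin at its underside.
Mind the look-alikes: they are no part of the job. What is shaped like the part that bears leaf_block_mid but purple is not meant. Leave any purple look-alike of the part that bears rosette_block_mid alone.

How it is judged (in metres and radians):
At the end, for the whole second after the job is handed in: Rosette and leaf block each stand in their own place: underside within 2.5 mm of the bed, centre within 5 mm of the place's, nose to the front, square to the rail within 0.06 rad, upright within 0.05 rad, at rest; each of the six laid blocks within 6 mm of where it was (horizontal distance between rosette_block_mid and rosette_place below 0.005 m and z of rosette_block_mid in the frame of rosette_place below 0.0275 m and angle between the x axis of rosette_block_mid and the x axis of rosette_place, either way round below 0.06 rad and angle between each of rosette_block_mid, leaf_block_mid's own z axis and vertical below 0.05 rad and linear speed of each of rosette_block, leaf_block below 0.01 m/s and horizontal distance between leaf_block_mid and leaf_place below 0.005 m and z of leaf_block_mid in the frame of leaf_place below 0.0275 m and angle between the x axis of leaf_block_mid and the x axis of leaf_place, either way round below 0.06 rad and distance of each of roset1_mid, roset2_mid, roset3_mid, leaf1_mid, leaf2_mid, leaf3_mid from where it was at the start of the episode below 0.006 m); the robot touches nothing.
It fails at once if a block already laid on the rail is shifted by more than 6 mm or tipped by more than 0.15 rad (distance of any of roset1_mid, roset2_mid, roset3_mid, leaf1_mid, leaf2_mid, leaf3_mid from where it was at the start of the episode above 0.006 m or angle between any of roset1_mid, roset2_mid, roset3_mid, leaf1_mid, leaf2_mid, leaf3_mid's own z axis and vertical above 0.15 rad).
It fails at once if a block is dropped or rammed into its place (faster than 0.35 m/s once its foot is below its neighbours' tops) ((horizontal distance between rosette_block_mid and rosette_place below 0.02 m and z of rosette_block_mid in the frame of rosette_place below 0.07 m and linear speed of rosette_block above 0.35 m/s) or (horizontal distance between leaf_block_mid and leaf_place below 0.02 m and z of leaf_block_mid in the frame of leaf_place below 0.07 m and linear speed of leaf_block above 0.35 m/s)).
It fails at once if another thing on the bench is moved by more than 20 mm (distance of any of wide_block, bottle, sander, gouge, rasp, tape_roll from where it was at the start of the episode above 0.02 m).
It also fails if it takes over 67 s, if anything falls off the work surface, if the arm or the gripper's body presses on something with over 40 N, if the wrist force passes 120 N, or if a joint passes its speed limit or range.

## Working session

There is one attempt and no reset: what is moved stays moved. The work goes in short steps, Python scripts to look and compute and a tool call to move; the robot and the scene stay as the last step left them, time stands still between calls to the robot, and variables do not carry over. Pictures are saved under pics/ and viewed, at most 10 in all, crops included, and the job is handed in when it is done.

Besides the shell and the picture viewer there is one more tool, called after "Emit:" by a JSON object that holds its "fn" and its "kwargs", one argument or row to a line. jog_arm: Moves the arm, as the interface text tells. Its arguments: {"type":"object","properties":{"rows":{"type":"array"},"claw":{"type":"number"}},"required":["rows"]}

```bash
mkdir -p pics; cat > h.py <<'E'
import numpy as np, cv2
from station import *
def ray(m,u,v):
    f=192/np.tan(np.radians(m["fovy"])/2)
    d=np.array([(u-m["cx"])/f,(v-m["cy"])/f]); p=d.copy()
    for _ in range(30): p=d/(1+m["k1"]*(p@p))
    return np.array(m["rotation"])@np.array([p[0],p[1],1.])
def at(m,u,v,z):
    r=ray(m,u,v); e=np.array(m["eye"]); return e+r*(z-e[2])/r[2]
def proj(m,P):
    f=192/np.tan(np.radians(m["fovy"])/2)
    q=np.array(m["rotation"]).T@(np.array(P)-np.array(m["eye"])); p=q[:2]/q[2]
    p=p*(1+m["k1"]*(p@p)); return p*f+[m["cx"],m["cy"]]
E
python3 - <<'E'
from h import *
for n in("top","scene"):
    im=capture(n); cv2.imwrite(f"pics/{n}0.png",im[:,:,::-1]); 
    m=camera_model(n); print(n,m)
t=cv2.imread("pics/top0.png"); cv2.imwrite("pics/top0b.png",cv2.resize(t,(800,600),interpolation=cv2.INTER_CUBIC))
print(finger_overhang, sense())
E
```

```text
top {'fovy': 45.19677361642487, 'cx': 252.2734479015393, 'cy': 184.38106432954126, 'k1': 0.0315139831470553, 'eye': array([0.27084784, 0.03414399, 1.25459655]), 'rotation': array([[ 0.02174176, -0.98332156,  0.18057134],
       [-0.99974186, -0.0201921 ,  0.01041595],
       [-0.00659611, -0.18075119, -0.98350674]])}
scene {'fovy': 54.72914705475326, 'cx': 253.833721604332, 'cy': 194.0891641817746, 'k1': -0.09770009018506963, 'eye': array([1.51491256, 0.07208163, 0.71250241]), 'rotation': array([[-0.02796195,  0.53403532, -0.84499965],
       [ 0.99959814,  0.01100042, -0.02612558],
       [-0.00465663, -0.8453906 , -0.53412831]])}
0.0697 {'time_s': 0.1, 'joints': array([-5.46254913e+01,  2.20868575e+01,  3.87649940e-01, -2.56495959e-02,
       -6.84134409e+01, -1.48147144e+01]), 'joint_velocities': array([ 0.1554459 , -0.08721703,  0.14894237,  0.07223514, -0.02664311,
       -0.05657657]), 'effort': array([ 1.09228470e-04, -3.91688633e+01,  1.87934607e+01,  4.23194960e+00,
        1.34689256e-02, -7.23866970e-05]), 'tcp_pos': array([ 0.21934859, -0.58480615,  0.29126301]), 'ee_rot': array([[-9.36364131e-01, -3.51029310e-01, -7.98761507e-04],
       [-3.51030204e-01,  9.36362320e-01,  1.84407677e-03],
       [ 1.00605181e-04,  2.00711676e-03, -9.99997981e-01]]), 'wrist_force': array([-0.41917088,  0.17503515, -0.68019181]), 'moment': array([0.03146885, 0.0042348 , 0.01392349]), 'gripper_force': 0.0, 'gripper_width': 1.0003243659869765}
```

View pics/top0b.png

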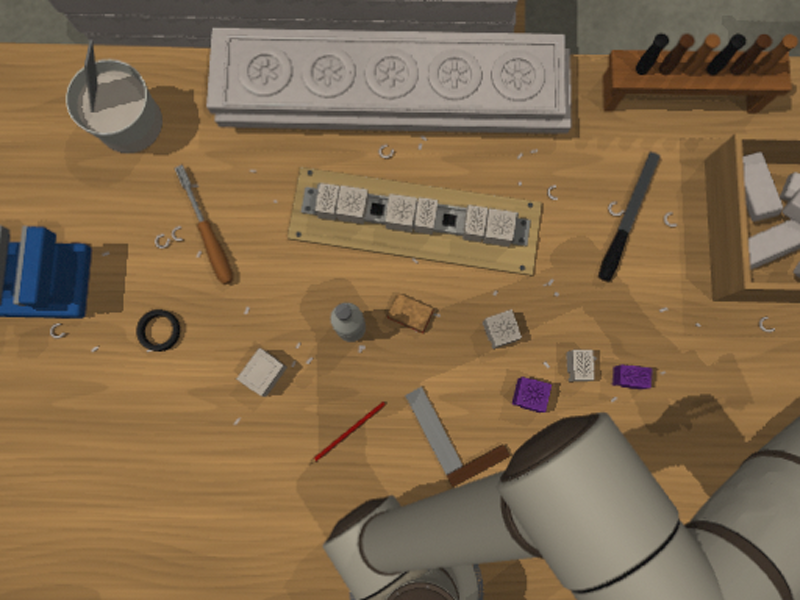

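View pics/scene0.png

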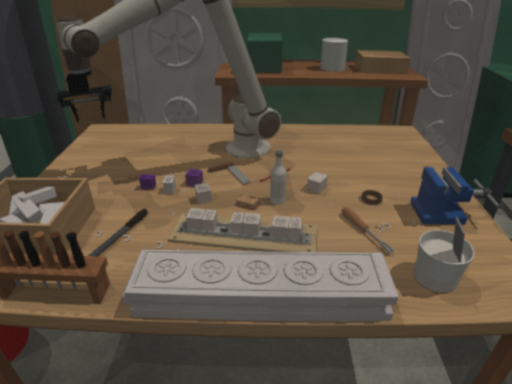

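Top view (800×600): the loose white rosette is at (504,328) and the white leaf at (583,365). The look-alikes are a purple rosette (535,394), a purple leaf (634,376) and the plain wide block (262,372). From left to right the rail reads L, R, empty (377,209), R, L, empty (450,219), L, R. So the left gap takes the leaf and the right gap takes the rosette. Next, a close crop.

```bash
python3 - <<'E'
from h import *
t=cv2.imread("pics/top0.png"); s=cv2.imread("pics/scene0.png")
a=cv2.resize(t[190:270,300:430],(780,480),interpolation=cv2.INTER_CUBIC)[:,:400*2]
b=cv2.resize(t[105:178,183:350],(0,0),fx=4.7,fy=4.7,interpolation=cv2.INTER_CUBIC)
a=cv2.resize(t[195:268,300:430],(0,0),fx=3.4,fy=3.4,interpolation=cv2.INTER_CUBIC)
c=cv2.resize(s[165:260,130:325],(0,0),fx=1.75,fy=2.6,interpolation=cv2.INTER_CUBIC)
H=max(a.shape[0],c.shape[0]); W=max(b.shape[1],a.shape[1]+c.shape[1])
o=np.zeros((b.shape[0]+H,W,3),np.uint8); o[:b.shape[0],:b.shape[1]]=b
o[b.shape[0]:b.shape[0]+a.shape[0],:a.shape[1]]=a; o[b.shape[0]:b.shape[0]+c.shape[0],a.shape[1]:a.shape[1]+c.shape[1]]=c
print(o.shape,a.shape,b.shape); cv2.imwrite("pics/crop1.png",o)
m=camera_model("top")
for n,u,v,z in [("ros",504,328,.05),("leaf",583,365,.05),("leafpl",377,209,.016),("rospl",450,219,.016)]:
    print(n,at(m,u/1.5625,v/1.5625,z))
w=camera_model("wrist"); R=sense()["ee_rot"]; print(w, R.T@(w["eye"]-sense()["tcp_pos"]), R.T@w["rotation"])
E
```

```text
(591, 785, 3) (248, 442, 3) (343, 785, 3)
ros [ 0.42768639 -0.1389509   0.05      ]
leaf [ 0.36870079 -0.26924762  0.05      ]
leafpl [0.64096449 0.08099675 0.016     ]
rospl [ 0.6250857  -0.04919206  0.016     ]
{'fovy': 62.06916477812724, 'cx': 257.0732034251201, 'cy': 191.48572471029368, 'k1': -0.044624479416537216, 'eye': array([ 0.14203916, -0.6149266 ,  0.3833674 ]), 'rotation': array([[-3.50493104e-01,  8.93346408e-01,  2.81223719e-01],
       [ 9.36565112e-01,  3.34122771e-01,  1.05866732e-01],
       [ 6.12416134e-04,  3.00489883e-01, -9.53784805e-01]])} [ 0.08297223 -0.00088092 -0.092098  ] [[-5.73410156e-04 -9.53754486e-01 -3.00586179e-01]
 [ 9.99998863e-01 -1.27681375e-04 -1.50250694e-03]
 [ 1.39464347e-03 -3.00586699e-01  9.53753475e-01]]
```

View pics/crop1.png

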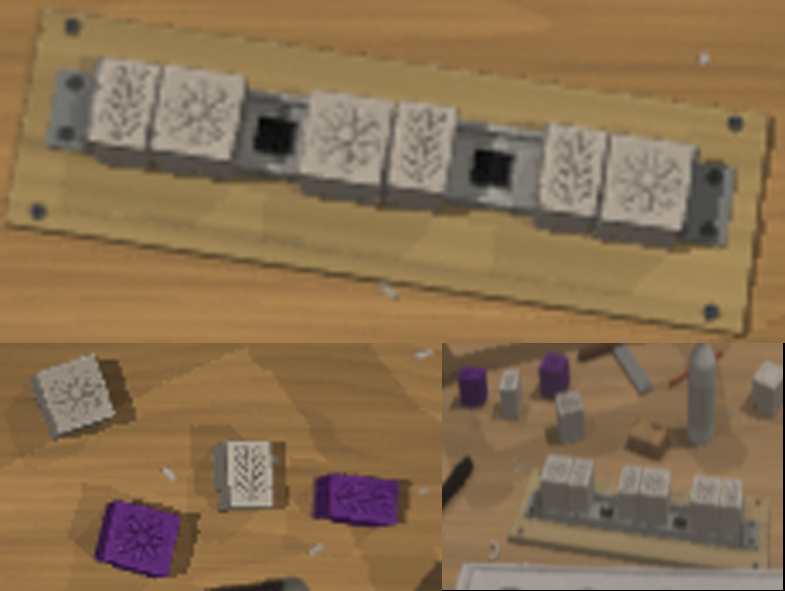

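Close crop: the rail has two taped gaps, the blocks are as identified, and the white leaf and rosette clearly differ from the purple ones. The board is wider on the robot side, so the front is probably toward the robot. I'll move above the loose blocks and look with the wrist camera.

Emit:
{"fn": "jog_arm", "kwargs": {
  "rows": [
    [[-0.036,0.0325,0,0],[-0.036,0.0325,0,0],[-0.036,0.0325,0,0],[-0.036,0.0325,0,0],[-0.036,0.0325,0,0],[-0.036,0.0325,0,0],[-0.036,0.0325,0,0],[-0.036,0.0325,0,0],[0,0,0,-0.18],[0,0,0,-0.18],[0,0,0,-0.18],[0,0,0,-0.18],[0,0,0,-0.18],[0,0,0,-0.18],[0,0,0,0]]
  ],
  "claw": 1
}}

```text
time_s: 1.98
tcp_pos: [0.3976, -0.2405, 0.2919]
ee_rot: [[-0.134, -0.991, -0.001], [-0.991, 0.134, 0.0], [-0.0, 0.001, -1.0]]
wrist_force: [-0.4, 0.0, -0.3]
gripper_width: 1.004
gripper_force: 0.0
```

```bash
cat >> h.py <<'E'
import json
def shot(name):
    s=sense(); m=camera_model("wrist"); im=capture("wrist")
    cv2.imwrite(f"pics/{name}.png",im[:,:,::-1])
    json.dump({k:np.array(m[k]).tolist() for k in m},open(f"pics/{name}.json","w"))
    print(np.round(s["tcp_pos"],4),np.round(s["ee_rot"],3).tolist(),np.round(s["joints"],1),s["time_s"])
    return im[:,:,::-1],m
E
python3 - <<'E'
from h import *
im,m=shot("w1"); cv2.imwrite("pics/w1b.png",cv2.resize(im,(800,600),interpolation=cv2.INTER_CUBIC))
E
```

```text
[ 0.3976 -0.2405  0.2919] [[-0.134, -0.991, -0.001], [-0.991, 0.134, 0.0], [-0.0, 0.001, -1.0]] [-11.1   6.3 -21.   -0.  -62.8   3.4] 1.975
```

View pics/w1b.png

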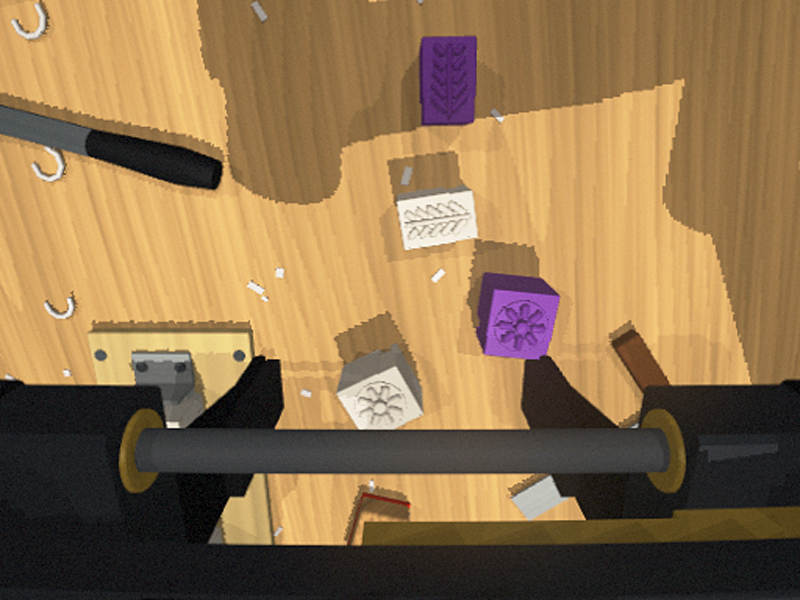

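The wrist view shows the leaf top centred at (437,217) and the rosette top at (379,400), with the fingers at the sides. Now an enlarged crop to find the noses.

```bash
python3 - <<'E'
from h import *
im=cv2.imread("pics/w1.png")
a=cv2.resize(im[110:168,240:315],(0,0),fx=7,fy=7,interpolation=cv2.INTER_CUBIC)[:406,:400]
a=cv2.resize(im[112:167,245:312],(400,328),interpolation=cv2.INTER_CUBIC)
b=cv2.resize(im[217:280,210:276],(400,382),interpolation=cv2.INTER_CUBIC)
o=np.zeros((400,800,3),np.uint8); o[:328,:400]=a; o[:382,400:]=b
cv2.imwrite("pics/crop2.png",cv2.convertScaleAbs(o,alpha=1.2,beta=10))
E
```

```text
(no output)
```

View pics/crop2.png

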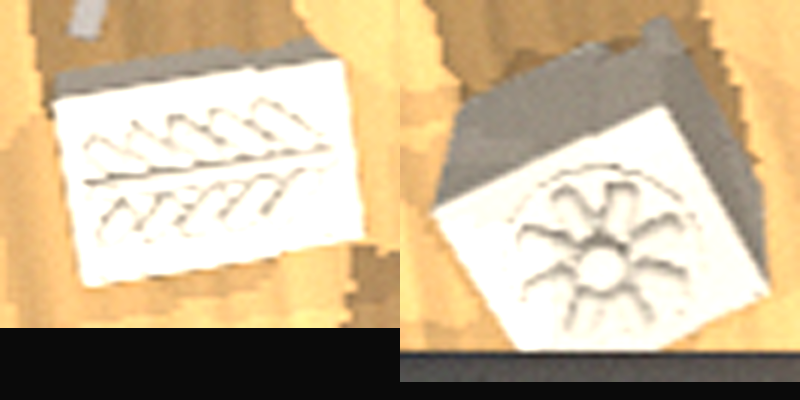

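Both noses point to the image right, which is toward the robot (groove and drip are visible at the right end of the side faces). Now computing the poses.

```bash
cat >> h.py <<'E'
def block(m,c,z,w):
    # c: corners nose-a, nose-b, back-b, back-a  (pixels) of the top; prints sizes, centre, nose angle
    P=[at(m,*p,z)[:2] for p in c]; return P
E
python3 - <<'E'
from h import *
m=json.load(open("pics/w1.json"))
L=[(245+x/5.97,112+y/5.97) for x,y in[(343,60),(363,238),(85,287),(55,100)]]
R=[(210+x/6.06,217+y/6.06) for x,y in[(260,108),(368,292),(35,210)]]
s=sense(); E=s["ee_rot"]
def rep(P,n,c):
    ang=np.degrees(np.arctan2(n[1],n[0])); d=E.T@np.r_[c-s["tcp_pos"][:2],0]
    print("c",c,"nose ang",ang,"tool shift",d[:2])
P=np.array([at(m,*p,.05)[:2] for p in L]); print(np.linalg.norm(P-np.roll(P,1,0),axis=1))
rep(P,(P[0]+P[1]-P[2]-P[3]),P.mean(0))
P=np.array([at(m,*p,.05)[:2] for p in R]); a=P[0]-P[1]; b=P[0]-P[2]; print(np.linalg.norm(a),np.linalg.norm(b), a@b/.05/.05)
rep(P,b,(P[1]+P[2])/2)
print("tool y ang",np.degrees(np.arctan2(E[1,1],E[0,1])))
E
```

```text
[0.05016742 0.03139306 0.05002447 0.03341794]
c [ 0.36938664 -0.27138108] nose ang -178.66325152505868 tool shift [0.03438156 0.02384891]
0.044726754310352876 0.04857745463265531 -0.02300008693214067
c [ 0.42802411 -0.13991792] nose ang -161.2757366833993 tool shift [-0.10378606 -0.01653207]
tool y ang 172.25292127920704
```

Emit:
{"fn": "jog_arm", "kwargs": {
  "rows": [
    [[0.0344,0.0238,0,0],[0,0,0.03,-0.159],[0,0,0.04,0],[0,0,0.04,0],[0,0,0.04,0],[0,0,0.03,0],[0,0,0.025,0],[0,0,0,0],[0,0,0,0]]
  ],
  "claw": 0.85
}}

```text
time_s: 3.15
tcp_pos: [0.3704, -0.2718, 0.088]
ee_rot: [[0.026, -1.0, 0.001], [-1.0, -0.026, -0.001], [0.001, -0.001, -1.0]]
wrist_force: [0.1, 0.6, 0.2]
gripper_width: 0.852
gripper_force: 0.0
```

```bash
python3 - <<'E'
from h import *
m=json.load(open("pics/w1.json"))
for p in [(487,355),(546,358),(558,293),(485,275)]: print("purple",at(m,p[0]/1.5625,p[1]/1.5625,.05)[:2])
shot("w2")
E
```

```text
purple [ 0.34511357 -0.16907535]
purple [ 0.30235393 -0.16076552]
purple [ 0.29160942 -0.20945705]
purple [ 0.34149102 -0.22932912]
[ 0.3704 -0.2718  0.088 ] [[0.026, -1.0, 0.001], [-1.0, -0.026, -0.001], [0.001, -0.001, -1.0]] [-15.9  21.9 -36.7   0.  -31.3  17.4] 3.15
```

View pics/w2.png

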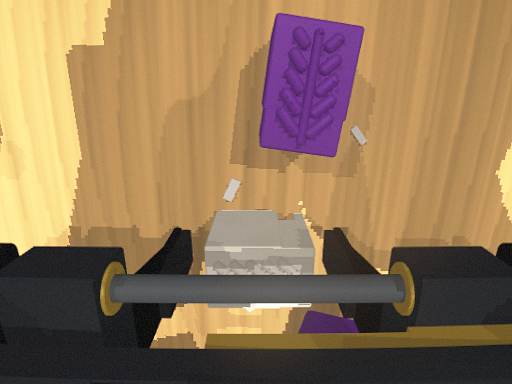

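The leaf block stands between the fingers with its nose to the right (tool +y), so I'll close and lift.

Emit:
{"fn": "jog_arm", "kwargs": {
  "rows": [
    [[0,0,0,0],[0,0,0,0],[0,0,0,0],[0,0,0,0],[0,0,0,0],[0,0,-0.01,0],[0,0,-0.03,0],[0,0,-0.05,0],[0,0,-0.05,0],[0,0,0,0]]
  ],
  "claw": 0
}}

```text
time_s: 4.45
tcp_pos: [0.3716, -0.2723, 0.2316]
ee_rot: [[0.028, -1.0, 0.01], [-1.0, -0.028, -0.004], [0.004, -0.01, -1.0]]
wrist_force: [-0.3, 0.9, -0.4]
gripper_width: 0.586
gripper_force: 30.0
```

```bash
python3 - <<'E'
from h import *
m=camera_model("top")
P=np.array([at(m,183+x/4.7,105+y/4.7,.012)[:2] for x,y in[(43,10),(772,118),(745,333),(8,225)]])
print(P,np.linalg.norm(P-np.roll(P,1,0),axis=1)); ey=P[0]+P[3]-P[1]-P[2]; a=np.degrees(np.arctan2(-ey[0],ey[1]));print("rail x ang",-a if 0 else np.degrees(np.arctan2(ey[1],ey[0]))-90,P.mean(0))
s=sense();E=s["ee_rot"];print(s["tcp_pos"],"ty",np.degrees(np.arctan2(E[1,1],E[0,1])))
g=np.array([.6335,.082+.06]); print((E.T@np.r_[g-s["tcp_pos"][:2],0])[:2])
E
```

```text
[[ 0.71729285  0.22190705]
 [ 0.65838275 -0.21434441]
 [ 0.52778104 -0.19677145]
 [ 0.58399394  0.23665765]] [0.13411257 0.44021102 0.13177867 0.43705912]
rail x ang -7.540624497876777 [0.62186264 0.01186221]
[ 0.37162282 -0.27230075  0.23162227] ty -178.4166336478511
[-0.4069136  -0.27321233]
```

Emit:
{"fn": "jog_arm", "kwargs": {
  "rows": [
    [[-0.0207,-0.0143,0,0],[-0.0407,-0.0273,0,0],[-0.0407,-0.0273,0,0],[-0.0407,-0.0273,0,0],[-0.0407,-0.0273,0,0],[-0.0407,-0.0273,0,0],[-0.0407,-0.0273,0,0],[-0.0407,-0.0273,0,0],[-0.0407,-0.0273,0,0],[-0.0407,-0.0273,0,0],[-0.02,-0.013,0,0.08],[0,0,0,0.079],[0,0,0,0],[0,0,0,0]]
  ]
}}

```text
time_s: 6.2
tcp_pos: [0.6313, 0.1423, 0.2266]
ee_rot: [[-0.131, -0.991, -0.001], [-0.991, 0.131, -0.0], [0.001, 0.001, -1.0]]
wrist_force: [0.2, 0.4, -0.3]
gripper_width: 0.585
gripper_force: 30.0
```

```bash
python3 - <<'E'
from h import *
im,m=shot("w3"); cv2.imwrite("pics/w3b.png",cv2.resize(im,(800,600),interpolation=cv2.INTER_CUBIC))
E
```

```text
[0.6313 0.1423 0.2266] [[-0.131, -0.991, -0.001], [-0.991, 0.131, -0.0], [0.001, 0.001, -1.0]] [ 27.   27.   -1.4  -0.  -61.7 -34.5] 6.2
```

View pics/w3b.png

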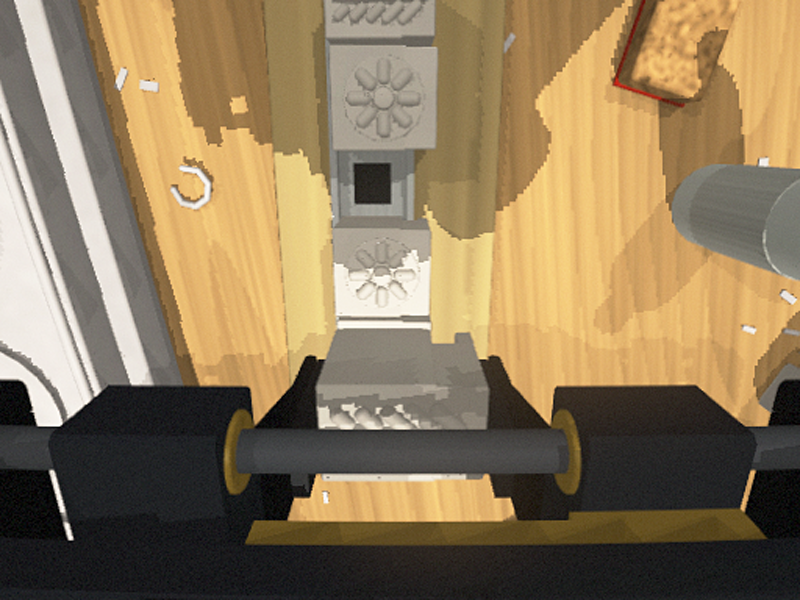

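The wrist view shows the leaf gap with its tape at (373,183), between the rosettes whose facing edges are at v≈150 and v≈229. The held leaf's top side edge is at v≈388. I'll refine these numerically.

```bash
cat >> h.py <<'E'
def tape(im,m,box):
    x0,y0,x1,y1=box; g=im[y0:y1,x0:x1].max(2).astype(float); k=(g<60).astype(np.uint8)
    n,l,st,c=cv2.connectedComponentsWithStats(k); i=1+np.argmax(st[1:,4]); u,v=c[i]+[x0,y0]
    return u,v,st[i],at(m,u,v,.0162)
def edges(prof,off,k=4):
    d=np.diff(prof); i=np.argsort(-abs(d))[:k]; return sorted([(round(j+off+.5+.5,1),int(d[j])) for j in i])
E
python3 - <<'E'
from h import *
im=cv2.imread("pics/w3.png"); m=json.load(open("pics/w3.json")); s=sense(); E=s["ee_rot"]; T=s["tcp_pos"]
g=im.mean(2)
print(tape(im,m,(215,95,265,140)))
print("col rail",edges(g[85:160,222:232].mean(1),85,6)); print("col rail R",edges(g[85:160,254:262].mean(1),85,6))
print("held col",edges(g[205:275,225:270].mean(1),205,5))
print("row upper ros",edges(g[60:90,195:295].mean(0),195,5)); print("row lower ros",edges(g[160:195,195:295].mean(0),195,5))
print("row held",edges(g[225:244,195:320].mean(0),195,5))
E
```

```text
(np.float64(237.98083623693378), np.float64(117.01219512195122), array([ 12,  10,  23,  25, 574], dtype=int32), array([0.64117469, 0.07902094, 0.0162    ]))
col rail [(np.float64(96.0), -32), (np.float64(104.0), -31), (np.float64(105.0), -29), (np.float64(130.0), 28), (np.float64(131.0), 31), (np.float64(146.0), 39)]
col rail R [(np.float64(95.0), -22), (np.float64(96.0), -20), (np.float64(115.0), 9), (np.float64(138.0), -13), (np.float64(147.0), 32), (np.float64(156.0), -9)]
held col [(np.float64(206.0), 57), (np.float64(210.0), -108), (np.float64(211.0), -14), (np.float64(246.0), 20), (np.float64(274.0), -20)]
row upper ros [(np.float64(210.0), 21), (np.float64(212.0), 12), (np.float64(213.0), 19), (np.float64(279.0), -27), (np.float64(280.0), -17)]
row lower ros [(np.float64(206.0), -9), (np.float64(214.0), 34), (np.float64(215.0), 14), (np.float64(267.0), -11), (np.float64(275.0), -26)]
row held [(np.float64(202.0), 15), (np.float64(203.0), 15), (np.float64(205.0), 15), (np.float64(206.0), 13), (np.float64(308.0), -12)]
```

```bash
python3 - <<'E'
from h import *
m=json.load(open("pics/w3.json")); s=sense(); E=s["ee_rot"]; T=s["tcp_pos"]
f=lambda u,v,z:(E.T@(at(m,u,v,z)-T))[:2].round(4)
print("tape",f(237.98,117.01,.0162))
print("gap lo/hi",f(235,96,.066),f(235,146.5,.066))
for v in (245.5,248): print("held top edge",v,f(257,v,T[2]-.038))
print("held under edge",f(250,210.5,T[2]-.088),f(250,210.5,T[2]-.085))
print("upper ros L R",f(210.5,75,.066),f(279.5,75,.066)); print("lower",f(214.2,177,.066),f(275,177,.066))
print("held LR top",f(205,247,T[2]-.038),f(311,247,T[2]-.038), "under", f(206,212,T[2]-.088))
y=np.degrees(np.arctan2(E[1,1],E[0,1]));print("ty",y,T)
E
```

```text
tape [ 0.0613 -0.0182]
gap lo/hi [ 0.0807 -0.0173] [ 0.042 -0.018]
held top edge 245.5 [ 0.0175 -0.0004]
held top edge 248 [ 0.0162 -0.0004]
held under edge [ 0.0153 -0.0047] [ 0.0165 -0.0046]
upper ros L R [ 0.096  -0.0354] [0.0959 0.0163]
lower [ 0.0169 -0.0356] [0.0169 0.0142]
held LR top [ 0.0167 -0.0239] [0.0167 0.024 ] under [ 0.0143 -0.0312]
ty 172.46044795719922 [0.63132868 0.14224157 0.22689196]
```

Emit:
{"fn": "jog_arm", "kwargs": {
  "rows": [
    [[0.02,-0.005,0,0],[0.03,-0.0055,0,0],[0.0114,0,0.02,0],[0,0,0.03,0],[0,0,0.008,0],[0,0,0,0],[0,0,0,0]]
  ]
}}

```text
time_s: 7.12
tcp_pos: [0.6347, 0.0805, 0.1706]
ee_rot: [[-0.131, -0.991, 0.002], [-0.991, 0.131, 0.001], [-0.001, -0.002, -1.0]]
wrist_force: [-0.2, 0.1, -0.0]
gripper_width: 0.583
gripper_force: 30.0
```

```bash
python3 - <<'E'
from h import *
m0=json.load(open("pics/w3.json"))
im,m=shot("w4"); cv2.imwrite("pics/w4b.png",cv2.resize(im[100:300,150:350],(600,600),interpolation=cv2.INTER_CUBIC))
s=sense(); E=s["ee_rot"]; T0=np.array([0.63132868,0.14224157,0.22689196])
# target world from w3
R0=E; print("err in tool:",(E.T@(T0+R0@np.array([.0614,-.0105,0])-s["tcp_pos"]))[:2], "ty",np.degrees(np.arctan2(E[1,1],E[0,1])))
E
```

```text
[0.6347 0.0805 0.1706] [[-0.131, -0.991, 0.002], [-0.991, 0.131, 0.001], [-0.001, -0.002, -1.0]] [ 21.7  29.3  -6.4   0.  -54.2 -29.3] 7.125
err in tool: [0.00071459 0.00074406] ty 172.46351841720718
```

View pics/w4b.png

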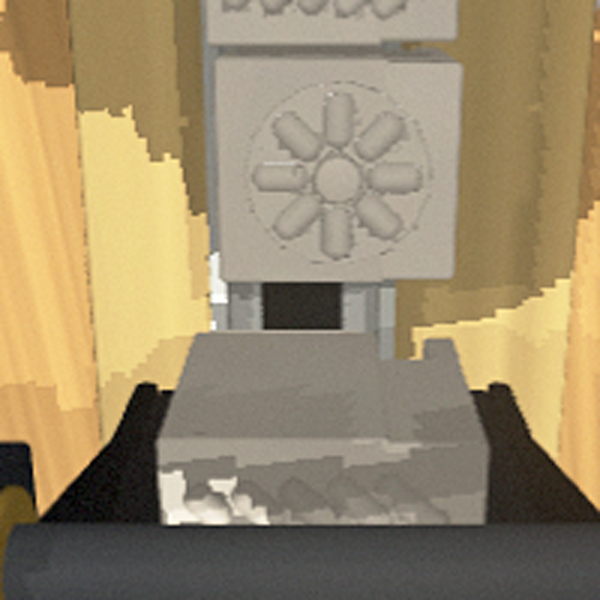

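The view shows the leaf over its gap, square, with the groove in line with the lip at crop (380–425, 360). A quick relative check before lowering:

```bash
python3 - <<'E'
from h import *
m=json.load(open("pics/w4.json")); s=sense(); E=s["ee_rot"]; T=s["tcp_pos"]
f=lambda u,v,z:(E.T@(at(m,u/3+150,v/3+100,z)-T))[:2].round(4)
print("T",T,"force",s["wrist_force"])
print("ros near edge",f(340,278,.066),"L",f(217,165,.066),"R",f(462,165,.066))
print("tape L R",f(264,310,.0162),f(342,310,.0162))
print("held top",f(325,438,T[2]-.038),f(160,438,T[2]-.038),f(487,438,T[2]-.038))
print("held under L",f(197,333,T[2]-.086)," groove ",f(366,333,T[2]-.086),f(424,340,T[2]-.083),"drip end",f(455,340,T[2]-.083))
E
```

```text
T [0.63465626 0.08064294 0.17066936] force [ 0.66585879 -0.37219636 -1.68376492]
ros near edge [0.0213 0.0034] L [ 0.046  -0.0223] R [0.046  0.0287]
tape L R [-0.0037 -0.0164] [-0.0037  0.0049]
held top [ 0.0172 -0.    ] [ 0.0171 -0.0249] [0.0172 0.0244]
held under L [ 0.0157 -0.0254]  groove  [0.0158 0.0083] [0.0155 0.0195] drip end [0.0155 0.0256]
```

Emit:
{"fn": "jog_arm", "kwargs": {
  "rows": [
    [[0.0013,0.0015,0,0],[0,0,0.01,0],[0,0,0.012,0],[0,0,0.012,0],[0,0,0.01,0],[0,0,0.006,0],[0,0,0,0]]
  ]
}}

```text
time_s: 8.05
tcp_pos: [0.6321, 0.0792, 0.1186]
ee_rot: [[-0.132, -0.991, -0.001], [-0.991, 0.132, -0.0], [0.001, 0.001, -1.0]]
wrist_force: [0.1, -0.2, -0.6]
gripper_width: 0.582
gripper_force: 30.0
```

Emit:
{"fn": "jog_arm", "kwargs": {
  "rows": [
    [[0,0,0.004,0],[0,0,0.004,0],[0,0,0.004,0],[0,0,0,0],[0,0,0,0]]
  ]
}}

```text
time_s: 8.68
tcp_pos: [0.6324, 0.0793, 0.1073]
ee_rot: [[-0.132, -0.991, 0.0], [-0.991, 0.132, 0.0], [-0.0, -0.0, -1.0]]
wrist_force: [0.5, 0.3, -0.4]
gripper_width: 0.582
gripper_force: 30.0
```

Emit:
{"fn": "jog_arm", "kwargs": {
  "rows": [
    [[0,0,0.0015,0],[0,0,0.001,0],[0,0,0.0005,0],[0,0,0,0]]
  ]
}}

```text
time_s: 9.18
tcp_pos: [0.6323, 0.0793, 0.1042]
ee_rot: [[-0.132, -0.991, -0.0], [-0.991, 0.132, -0.0], [0.0, 0.0, -1.0]]
wrist_force: [-0.2, 0.7, -0.2]
gripper_width: 0.583
gripper_force: 30.0
```

Emit:
{"fn": "jog_arm", "kwargs": {
  "rows": [
    [[0,0,0.0005,0],[0,0,0.0005,0],[0,0,0,0]]
  ]
}}

```text
time_s: 9.55
tcp_pos: [0.6324, 0.0793, 0.1037]
ee_rot: [[-0.132, -0.991, 0.0], [-0.991, 0.132, 0.0], [-0.0, -0.0, -1.0]]
wrist_force: [-1.2, -1.0, 2.1]
gripper_width: 0.587
gripper_force: 30.0
```

Contact at the expected height, with the leaf seated. Releasing and lifting.

Emit:
{"fn": "jog_arm", "kwargs": {
  "rows": [
    [[0,0,0,0],[0,0,0,0],[0,0,0,0],[0,0,0,0],[0,0,-0.01,0],[0,0,-0.03,0],[0,0,-0.05,0],[0,0,-0.05,0],[0,0,-0.04,0],[0,0,0,0]]
  ],
  "claw": 0.85
}}

```text
time_s: 10.8
tcp_pos: [0.6338, 0.0796, 0.2888]
ee_rot: [[-0.131, -0.991, 0.01], [-0.991, 0.131, 0.003], [-0.004, -0.009, -1.0]]
wrist_force: [0.3, 0.4, 0.0]
gripper_width: 0.846
gripper_force: 0.0
```

```bash
python3 - <<'E'
from h import *
shot("w5")
s=sense(); E=s["ee_rot"]; print("to rosette",(E.T@np.r_[np.array([.4280,-.1399])-s["tcp_pos"][:2],0])[:2])
im=cv2.imread("pics/w5.png"); cv2.imwrite("pics/w5b.png",cv2.resize(im,(800,600),interpolation=cv2.INTER_CUBIC))
E
```

```text
[0.6338 0.0796 0.2888] [[-0.131, -0.991, 0.01], [-0.991, 0.131, 0.003], [-0.004, -0.009, -1.0]] [ 21.7  23.3   1.8   0.1 -68.  -29.2] 10.8
to rosette [0.24439273 0.17401145]
```

View pics/w5b.png

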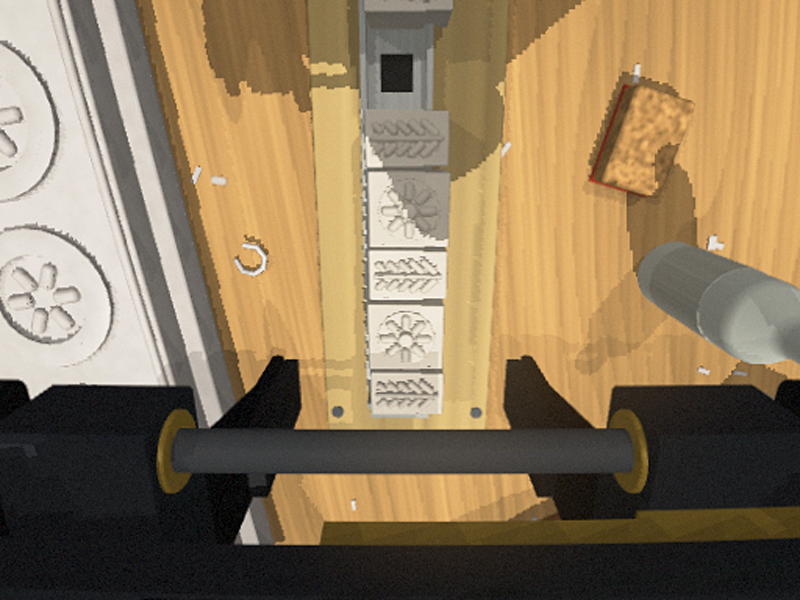

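The leaf block sits in line at (405,273), level with its neighbours. The rosette gap's tape is at (397,72). Going for the rosette.

Emit:
{"fn": "jog_arm", "kwargs": {
  "rows": [
    [[0.0204,0.015,0,0],[0.035,0.025,0,0],[0.035,0.025,0,0],[0.035,0.025,0,0],[0.035,0.025,0,0],[0.035,0.025,0,0],[0.035,0.024,0,0],[0.014,0,0,-0.15],[0,0,0.02,-0.15],[0,0,0.04,-0.158],[0,0,0.04,0],[0,0,0,0],[0,0,0,0]]
  ]
}}

```text
time_s: 12.48
tcp_pos: [0.4383, -0.1415, 0.1842]
ee_rot: [[0.321, -0.947, 0.001], [-0.947, -0.321, -0.001], [0.001, -0.001, -1.0]]
wrist_force: [-0.3, -0.7, 0.5]
gripper_width: 0.852
gripper_force: 0.0
```

```bash
python3 - <<'E'
from h import *
im,m=shot("w6"); s=sense(); E=s["ee_rot"]
print("tool shift to ros",(E.T@np.r_[np.array([.4280,-.1399])-s["tcp_pos"][:2],0])[:2],"ty",np.degrees(np.arctan2(E[1,1],E[0,1])))
# tape of rosette gap seen in w5
i5=cv2.imread("pics/w5.png"); m5=json.load(open("pics/w5.json")); print("ros tape",tape(i5,m5,(240,32,268,62)))
i3=cv2.imread("pics/w5.png")
cv2.imwrite("pics/w6b.png",cv2.resize(im[150:330,140:380],(800,600),interpolation=cv2.INTER_CUBIC))
E
```

```text
[ 0.4383 -0.1415  0.1842] [[0.321, -0.947, 0.001], [-0.947, -0.321, -0.001], [0.001, -0.001, -1.0]] [  2.4  12.9 -30.7   0.  -46.4  16.2] 12.475
tool shift to ros [-0.0048213   0.00952032] ty -161.29301340476428
ros tape (np.float64(253.5), np.float64(46.5), array([  4,   3,  20,  24, 480], dtype=int32), array([ 0.62384732, -0.04909815,  0.0162    ]))
```

View pics/w6b.png

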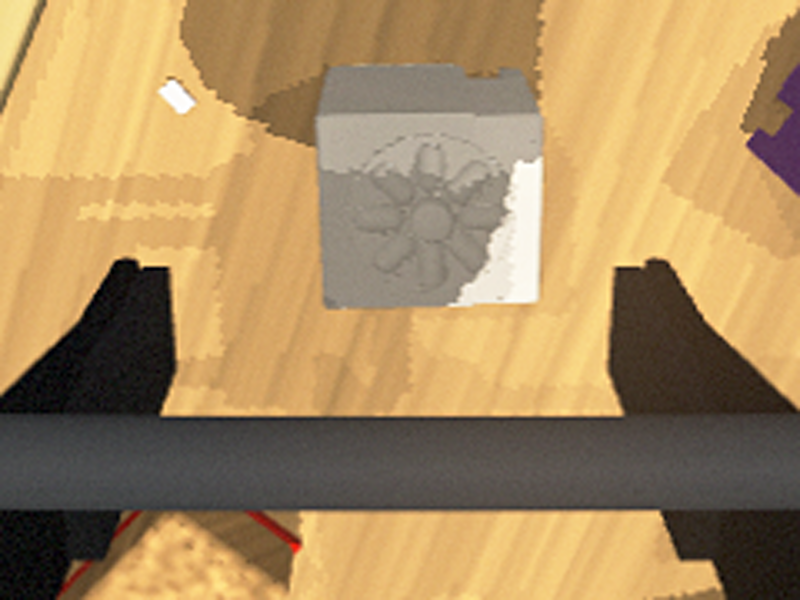

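The close view shows the rosette square to the tool, with top corners at (317,115), (543,112), (538,302), (323,307) and its groove at the right. All ten pictures are now used; the rest goes by numbers.

```bash
python3 - <<'E'
from h import *
m=json.load(open("pics/w6.json")); s=sense(); E=s["ee_rot"]; T=s["tcp_pos"]
k=240/800
P=np.array([(E.T@(at(m,140+x*k,150+y*180/600,.05)-T))[:2] for x,y in[(317,115),(543,112),(538,302),(323,307)]])
print(P,P.mean(0),T)
E
```

```text
[[ 0.01821476 -0.01578068]
 [ 0.0189063   0.03424576]
 [-0.02741081  0.03506867]
 [-0.02868853 -0.01537566]] [-0.00474457  0.00953952] [ 0.43856374 -0.14141318  0.18464942]
```

Emit:
{"fn": "jog_arm", "kwargs": {
  "rows": [
    [[-0.0047,0.0095,0,0],[0,0,0.03,0],[0,0,0.03,0],[0,0,0.025,0],[0,0,0.0116,0],[0,0,0,0],[0,0,0,0]]
  ]
}}

```text
time_s: 13.4
tcp_pos: [0.4277, -0.1399, 0.0877]
ee_rot: [[0.321, -0.947, 0.002], [-0.947, -0.321, -0.0], [0.001, -0.002, -1.0]]
wrist_force: [0.4, 0.3, -0.2]
gripper_width: 0.849
gripper_force: 0.0
```

Emit:
{"fn": "jog_arm", "kwargs": {
  "rows": [
    [[0,0,0,0],[0,0,0,0],[0,0,0,0],[0,0,0,0],[0,0,0,0]]
  ],
  "claw": 0
}}

```text
time_s: 14.02
tcp_pos: [0.4274, -0.14, 0.0869]
ee_rot: [[0.32, -0.947, 0.001], [-0.947, -0.32, -0.0], [0.0, -0.001, -1.0]]
wrist_force: [0.4, 0.8, 2.8]
gripper_width: 0.585
gripper_force: 30.0
```

Emit:
{"fn": "jog_arm", "kwargs": {
  "rows": [
    [[0,0,-0.01,0],[0,0,-0.03,0],[0,0,-0.05,0],[0,0,-0.05,0],[-0.008,-0.0235,0,0],[-0.012,-0.035,0,0],[-0.012,-0.035,0,0],[-0.012,-0.035,0,0],[-0.012,-0.035,0,0],[-0.012,-0.035,0,0],[-0.008,-0.0235,0,0],[-0.004,-0.0125,0,0.1],[0,0,0,0.13],[0,0,0,0.13],[0,0,0,0.098],[0,0,0,0],[0,0,0,0]]
  ]
}}

```text
time_s: 16.15
tcp_pos: [0.6233, 0.0112, 0.2257]
ee_rot: [[-0.13, -0.991, -0.002], [-0.991, 0.13, -0.0], [0.0, 0.002, -1.0]]
wrist_force: [0.5, -0.7, -1.6]
gripper_width: 0.577
gripper_force: 30.0
```

```bash
python3 - <<'E'
from h import *
im,m=shot("w7"); s=sense(); E=s["ee_rot"]; T=s["tcp_pos"]; g=im.astype(float).mean(2)
f=lambda u,v,z:(E.T@(at(m,u,v,z)-T))[:2].round(4)
print("ty",np.degrees(np.arctan2(E[1,1],E[0,1])),s["gripper_width"])
o=T+E@np.array([0,0,0]); tp=np.array([.62385,-.0491,.0162]); uv=proj(m,tp); print("tape pred",uv)
u,v=uv.astype(int); t=tape(im,m,(u-25,v-22,u+25,v+22)); print(t, "tool",f(t[0],t[1],.0162))
u,v=int(t[0]),int(t[1])
for c in (-12,0,10): print("col",c,edges(g[v-45:v+50,u+c-3:u+c+4].mean(1),v-45,9))
print("row up",edges(g[v-42:v-30,u-50:u+60].mean(0),u-50,6)); print("row lo",edges(g[v+42:v+50,u-50:u+60].mean(0),u-50,6))
print("held",edges(g[200:275,240:265].mean(1),200,6),edges(g[225:240,190:325].mean(0),190,6))
E
```

```text
[0.6233 0.0112 0.2257] [[-0.13, -0.991, -0.002], [-0.991, 0.13, -0.0], [0.0, 0.002, -1.0]] [ 15.9  24.9  -5.1  -0.  -60.1 -23.3] 16.15
ty 172.50292392913073 0.5808826956656153
tape pred [248.40070704 118.93210851]
(np.float64(248.30442477876107), np.float64(118.7929203539823), array([ 14,  10,  23,  26, 565], dtype=int32), array([ 0.62392092, -0.0492372 ,  0.0162    ])) tool [ 0.0597 -0.0086]
col -12 [(np.float64(88.0), -36), (np.float64(89.0), -20), (np.float64(90.0), 13), (np.float64(106.0), -25), (np.float64(112.0), 17), (np.float64(132.0), 28), (np.float64(133.0), 19), (np.float64(148.0), -28), (np.float64(157.0), 37)]
col 0 [(np.float64(88.0), -38), (np.float64(105.0), -16), (np.float64(106.0), -55), (np.float64(107.0), -28), (np.float64(132.0), 92), (np.float64(133.0), 34), (np.float64(147.0), -15), (np.float64(148.0), -20), (np.float64(157.0), 41)]
col 10 [(np.float64(81.0), 18), (np.float64(88.0), -37), (np.float64(89.0), -17), (np.float64(106.0), -41), (np.float64(107.0), -18), (np.float64(132.0), 77), (np.float64(133.0), 32), (np.float64(148.0), -27), (np.float64(157.0), 41)]
row up [(np.float64(213.0), -27), (np.float64(220.0), 10), (np.float64(221.0), 30), (np.float64(224.0), 28), (np.float64(290.0), -24), (np.float64(291.0), -19)]
row lo [(np.float64(223.0), 17), (np.float64(224.0), -14), (np.float64(225.0), -31), (np.float64(226.0), 22), (np.float64(287.0), -12), (np.float64(289.0), 22)]
held [(np.float64(201.0), -18), (np.float64(233.0), 19), (np.float64(234.0), 21), (np.float64(244.0), -11), (np.float64(245.0), 11), (np.float64(274.0), -20)] [(np.float64(191.0), -25), (np.float64(192.0), -26), (np.float64(201.0), 31), (np.float64(202.0), 33), (np.float64(313.0), -44), (np.float64(314.0), -27)]
```

```bash
python3 - <<'E'
from h import *
m=json.load(open("pics/w7.json")); s=sense(); E=s["ee_rot"]; T=s["tcp_pos"]
f=lambda u,v,z:(E.T@(at(m,u,v,z)-T))[:2].round(4)
print("gap",f(248,88.4,.066),f(248,157,.066))
print("held top",f(250,233.7,T[2]-.0369),"L",f(201.7,233,T[2]-.0369),"R",f(313.4,233,T[2]-.0369))
g=cv2.imread("pics/w7.png").mean(2)
print(edges(g[170:225,225:270].mean(1),170,5))
print("up leaf",f(222.5,82,.066),f(290.5,82,.066),T)
for v in (193,197,200.9): print(v,f(250,v,T[2]-.0855))
for c in (205,225,245,265,290,305): print(c,edges(g[225:242,c-2:c+3].mean(1),225,2))
E
```

```text
gap [ 0.0862 -0.0073] [ 0.0336 -0.0077]
held top [ 0.0238 -0.0035] L [ 0.0241 -0.0248] R [0.0241 0.0245]
[(np.float64(177.0), 20), (np.float64(179.0), -16), (np.float64(181.0), 30), (np.float64(197.0), -75), (np.float64(201.0), -20)]
up leaf [ 0.0908 -0.0264] [0.0908 0.0246] [0.6234289  0.01109826 0.22594776]
193 [ 0.0271 -0.0045]
197 [ 0.0247 -0.0046]
200.9 [ 0.0223 -0.0046]
205 [(np.float64(233.0), 13), (np.float64(234.0), 19)]
225 [(np.float64(233.0), 13), (np.float64(234.0), 5)]
245 [(np.float64(233.0), 15), (np.float64(234.0), 19)]
265 [(np.float64(233.0), 24), (np.float64(234.0), 21)]
290 [(np.float64(234.0), 8), (np.float64(235.0), 31)]
305 [(np.float64(235.0), 28), (np.float64(237.0), -27)]
```

Emit:
{"fn": "jog_arm", "kwargs": {
  "rows": [
    [[0.02,-0.001,0,0],[0.03,0,0,0],[0.0098,0,0.02,0],[0,0,0.03,0],[0,0,0.008,0],[0,0,0,0],[0,0,0,0],[0,0,0,0]]
  ]
}}

```text
time_s: 17.2
tcp_pos: [0.6173, -0.0483, 0.1699]
ee_rot: [[-0.131, -0.991, 0.002], [-0.991, 0.131, 0.0], [-0.001, -0.002, -1.0]]
wrist_force: [0.3, -0.9, -1.1]
gripper_width: 0.583
gripper_force: 30.0
```

```bash
python3 - <<'E'
from h import *
im,m=shot("w8"); s=sense(); E=s["ee_rot"]; T=s["tcp_pos"]; g=im.astype(float).mean(2)
f=lambda u,v,z:(E.T@(at(m,u,v,z)-T))[:2].round(4)
T0=np.array([0.6234289,0.01109826,0.22594776])
print("err",(E.T@(T0+E@np.array([.0598,-.001,0])-T))[:2],"ty",np.degrees(np.arctan2(E[1,1],E[0,1])))
e=proj(m,T+E@np.array([.026,0,0])+[0,0,.066-T[2]]); print("pred gap edge",e); v=int(e[1])
for c in (235,255,275): print(c,[(a,b,f(c,a,.066)) for a,b in edges(g[v-14:v+15,c-3:c+4].mean(1),v-14,4)])
for c in (205,220,235,250,265,280,295,310): print("held",c,edges(g[222:245,c-2:c+3].mean(1),222,2),edges(g[175:215,c-2:c+3].mean(1),175,3))
print("row",[(a,b,f(a,v-20,.066)) for a,b in edges(g[v-25:v-8,205:325].mean(0),205,6)])
E
```

```text
[ 0.6173 -0.0483  0.1699] [[-0.131, -0.991, 0.002], [-0.991, 0.131, 0.0], [-0.001, -0.002, -1.0]] [ 10.5  27.6  -9.6   0.  -52.7 -18. ] 17.2
err [8.43564782e-05 4.50453007e-04] ty 172.46205354311607
pred gap edge [258.51283995 185.85054793]
235 [(np.float64(175.0), 16, array([ 0.0332, -0.0147])), (np.float64(184.0), -26, array([ 0.0273, -0.0148])), (np.float64(185.0), -47, array([ 0.0266, -0.0149])), (np.float64(192.0), 25, array([ 0.0219, -0.015 ]))]
255 [(np.float64(177.0), 27, array([ 0.0319, -0.0021])), (np.float64(184.0), -20, array([ 0.0273, -0.0021])), (np.float64(185.0), -108, array([ 0.0266, -0.0021])), (np.float64(199.0), 25, array([ 0.0172, -0.0021]))]
275 [(np.float64(179.0), 31, array([0.0306, 0.0107])), (np.float64(184.0), -34, array([0.0273, 0.0107])), (np.float64(185.0), -23, array([0.0266, 0.0107])), (np.float64(188.0), 14, array([0.0246, 0.0108]))]
held 205 [(np.float64(223.0), -6), (np.float64(234.0), 19)] [(np.float64(178.0), 2), (np.float64(205.0), 2), (np.float64(206.0), -23)]
held 220 [(np.float64(234.0), 25), (np.float64(236.0), -19)] [(np.float64(191.0), 16),
[... 494 characters left out ...]
0), 13), (np.float64(235.0), 18)] [(np.float64(183.0), -12), (np.float64(184.0), -47), (np.float64(188.0), 19)]
held 295 [(np.float64(235.0), 33), (np.float64(240.0), -32)] [(np.float64(184.0), -45), (np.float64(190.0), 10), (np.float64(209.0), 8)]
held 310 [(np.float64(235.0), 37), (np.float64(238.0), -35)] [(np.float64(199.0), 11), (np.float64(202.0), 31), (np.float64(205.0), 36)]
row [(np.float64(207.0), -25, array([ 0.0397, -0.0322])), (np.float64(208.0), -22, array([ 0.0397, -0.0316])), (np.float64(221.0), 24, array([ 0.0397, -0.0234])), (np.float64(300.0), -24, array([0.0397, 0.0262])), (np.float64(301.0), -22, array([0.0397, 0.0268])), (np.float64(319.0), 28, array([0.0397, 0.0382]))]
```

Emit:
{"fn": "jog_arm", "kwargs": {
  "rows": [
    [[0.0006,0.001,0,-0.01],[0,0,0.01,0],[0,0,0.012,0],[0,0,0.012,0],[0,0,0.01,0],[0,0,0.006,0],[0,0,0,0]]
  ]
}}

```text
time_s: 18.12
tcp_pos: [0.6154, -0.049, 0.118]
ee_rot: [[-0.122, -0.993, -0.001], [-0.993, 0.122, -0.0], [0.0, 0.001, -1.0]]
wrist_force: [0.5, -0.7, -1.2]
gripper_width: 0.584
gripper_force: 30.0
```

Emit:
{"fn": "jog_arm", "kwargs": {
  "rows": [
    [[0,0,0.004,0],[0,0,0.004,0],[0,0,0.003,0],[0,0,0,0],[0,0,0,0]]
  ]
}}

```text
time_s: 18.75
tcp_pos: [0.6157, -0.0489, 0.1078]
ee_rot: [[-0.122, -0.993, 0.0], [-0.993, 0.122, -0.0], [-0.0, -0.0, -1.0]]
wrist_force: [0.3, -0.5, -1.2]
gripper_width: 0.582
gripper_force: 30.0
```

No contact with the neighbours. Lowering the last few millimetres gently.

Emit:
{"fn": "jog_arm", "kwargs": {
  "rows": [
    [[0,0,0.0015,0],[0,0,0.001,0],[0,0,0.0008,0],[0,0,0,0]]
  ]
}}

```text
time_s: 19.25
tcp_pos: [0.6156, -0.049, 0.1042]
ee_rot: [[-0.122, -0.993, -0.0], [-0.993, 0.122, -0.0], [0.0, 0.0, -1.0]]
wrist_force: [-0.9, 0.4, -0.8]
gripper_width: 0.586
gripper_force: 30.0
```

Emit:
{"fn": "jog_arm", "kwargs": {
  "rows": [
    [[0,0,0.0006,0],[0,0,0.0006,0],[0,0,0,0],[0,0,0,0]]
  ]
}}

```text
time_s: 19.75
tcp_pos: [0.6156, -0.0489, 0.1032]
ee_rot: [[-0.122, -0.993, 0.0], [-0.993, 0.122, -0.0], [0.0, -0.0, -1.0]]
wrist_force: [0.1, 1.2, -1.1]
gripper_width: 0.581
gripper_force: 30.0
```

Emit:
{"fn": "jog_arm", "kwargs": {
  "rows": [
    [[0,0,0.0005,0],[0,0,0.0004,0],[0,0,0,0],[0,0,0,0]]
  ]
}}

```text
time_s: 20.25
tcp_pos: [0.6157, -0.0489, 0.103]
ee_rot: [[-0.121, -0.993, 0.0], [-0.993, 0.121, -0.0], [0.0, -0.0, -1.0]]
wrist_force: [-1.9, 0.9, 5.5]
gripper_width: 0.58
gripper_force: 30.0
```

Contact: 5.5 N upward at the expected 0.103 m. Releasing and lifting clear.

Emit:
{"fn": "jog_arm", "kwargs": {
  "rows": [
    [[0,0,0,0],[0,0,0,0],[0,0,0,0],[0,0,0,0],[0,0,-0.01,0],[0,0,-0.03,0],[0,0,-0.05,0],[0,0,-0.05,0],[0,0,-0.04,0],[-0.03,0,0,0],[-0.03,0,0,0],[0,0,0,0],[0,0,0,0]]
  ],
  "claw": 0.85
}}

```text
time_s: 21.88
tcp_pos: [0.6228, 0.0103, 0.2826]
ee_rot: [[-0.122, -0.993, 0.0], [-0.993, 0.122, -0.0], [0.0, -0.0, -1.0]]
wrist_force: [0.5, -0.3, 0.0]
gripper_width: 0.847
gripper_force: 0.0
```

```bash
python3 - <<'E'
from h import *
im,m=shot("w9"); s=sense(); E=s["ee_rot"]; T=s["tcp_pos"]; g=im.astype(float).mean(2)
ux=np.array([np.cos(np.radians(-7.54)),np.sin(np.radians(-7.54))]); uy=np.array([-ux[1],ux[0]])
O=np.array([.6164,-.0482])
# rectified top-plane view (z=.066), 0.5 mm/px, rail frame about rosette place
H,W=500,200; M=np.zeros((H,W,2),np.float32)
for i in range(H):
  for j in range(W):
    p=O+uy*(.06-i*.0005)*-1*-1+ux*((j-100)*.0005)
    M[i,j]=proj(m,[*p,.066])
r=cv2.remap(g.astype(np.float32),M[...,0],M[...,1],cv2.INTER_LINEAR); cv2.imwrite("pics/rect.png",r)
for j in (70,100,130): 
  e=[(round(60-(a)*.5,1),b) for a,b in edges(r[:,j-4:j+5].mean(1),0,26) ]; print(j,[x for x in e if abs(x[0])<45])
for c in (0,45,-45,90,-90):
  i=int((60-c)/.5)
  if 20<i<H-20 : print("front/back at y",c,[((a-100)*.5,b) for a,b in edges(r[i-12:i+12].mean(0),0,6)])
E
```

```text
[0.6228 0.0103 0.2826] [[-0.122, -0.993, 0.0], [-0.993, 0.122, -0.0], [0.0, -0.0, -1.0]] [ 15.8  22.2  -0.7   0.  -67.1 -22.8] 21.875
70 [(np.float64(41.5), -12), (np.float64(22.0), 22), (np.float64(21.5), 18), (np.float64(-24.5), -24), (np.float64(-25.0), -18), (np.float64(-27.5), 12), (np.float64(-28.0), 16), (np.float64(-28.5), 14), (np.float64(-41.5), -15)]
100 [(np.float64(44.0), 14), (np.float64(43.5), 13), (np.float64(42.0), -13), (np.float64(41.5), -13), (np.float64(26.0), -16), (np.float64(23.0), 14), (np.float64(22.5), 13), (np.float64(4.0), 14), (np.float64(-27.0), 14), (np.float64(-41.5), -13)]
130 [(np.float64(43.0), -17), (np.float64(42.5), -20), (np.float64(42.0), -26), (np.float64(41.5), -18), (np.float64(40.0), 40), (np.float64(39.5), 28), (np.float64(38.5), -12), (np.float64(38.0), -38), (np.float64(37.5), -28), (np.float64(23.0), 17), (np.float64(3.0), -16), (np.float64(-24.5), -15), (np.float64(-27.0), 16), (np.float64(-27.5), 14), (np.float64(-41.0), -13)]
front/back at y 0 [(np.float64(-24.5), 7), (np.float64(25.0), -7), (np.float64(25.5), -8), (np.float64(26.5), 7), (np.float64(35.0), 7), (np.float64(35.5), 7)]
front/back at y 45 [(np.float64(-24.5), 15), (np.float64(-24.0), 12), (np.float64(25.0), -22), (np.float64(25.5), -20), (np.float64(26.0), -12), (np.float64(28.0), -12)]
front/back at y -45 [(np.float64(-39.5), -11), (np.float64(-25.0), 11), (np.float64(-24.5), 11), (np.float64(24.5), -13), (np.float64(25.0), -17), (np.float64(35.0), 11)]
front/back at y -90 [(np.float64(-26.0), 11), (np.float64(-25.5), 21), (np.float64(24.0), -15), (np.float64(24.5), -17), (np.float64(28.0), -13), (np.float64(28.5), -11)][ WARN:0@5.987] global loadsave.cpp:1063 imwrite_ Unsupported depth image for selected encoder is fallbacked to CV_8U.
```

```bash
python3 - <<'E'
from h import *
r=cv2.imread("pics/rect.png",0).astype(float)
def sub(p,i0,i1,sg):
    d=np.clip(sg*np.diff(p[i0:i1]),3,None)-3; return i0+.5+(d*np.arange(len(d))).sum()/max(d.sum(),1e-9)
for n,ys in (("ros",range(-20,20,3)),("leaf+",range(30,56,3)),("leaf-",range(-40,-28,3)),("ros-",range(-90,-65,3))):
  for sg,a,b in ((1,44,58),(-1,144,158)):
    y=np.array(list(ys)); x=[(sub(r[int((60-c)/.5)-2:int((60-c)/.5)+3].mean(0),a,b,sg)-100)*.5 for c in y]
    k=np.polyfit(y,x,1); print(n,"back" if sg<0 else "front","slope %.3f mid %.2f"%(k[0],np.mean(x)), "rms %.2f"%np.std(x-np.polyval(k,y)))
E
```

```text
ros front slope -0.047 mid -25.46 rms 1.07
ros back slope -0.040 mid 25.41 rms 0.67
leaf+ front slope 0.056 mid -24.91 rms 1.53
leaf+ back slope 0.003 mid 25.94 rms 0.46
leaf- front slope -0.034 mid -25.20 rms 0.03
leaf- back slope 0.023 mid 26.16 rms 0.08
ros- front slope 0.009 mid -25.79 rms 0.10
ros- back slope 0.035 mid 26.06 rms 0.15
```

```bash
python3 - <<'E'
from h import *
from scipy.stats import theilslopes
r=cv2.GaussianBlur(cv2.imread("pics/rect.png",0).astype(float),(5,5),1)
def pk(p,i0,i1,sg):
    d=sg*np.diff(p[i0:i1]); i=int(np.argmax(d)); o=0
    if 0<i<len(d)-1: a,b,c=d[i-1:i+2]; o=.5*(a-c)/(a-2*b+c+1e-9)
    return i0+.5+i+o
def line(t,v,n): k=theilslopes(v,t); print(n,"slope %.3f [%.3f %.3f] mid %.2f"%(k[0],k[2],k[3],np.median(v)))
for n,a0,a1 in (("ros",-19,18),("leaf+",30,56),("ros-",-90,-65)):
  y=np.arange(a0,a1,1.5)
  for sg,a,b in ((1,44,56),(-1,144,158)): line(y,[(pk(r[int((60-c)/.5)],a,b,sg)-100)*.5 for c in y],n+(" front"if sg>0 else " back"))
x=np.arange(-21,21,1.5)
for n,c,sg in (("ros +y side",22.5,1),("ros -y side",-24.7,-1),("leaf- side",-27.5,1)):
  i=int((60-c)/.5); line(x,[60-.5*pk(r[:,int(100+q/.5)],i-5,i+5,sg) for q in x],n)
E
```

```text
ros front slope 0.023 [0.003 0.035] mid -24.88
ros back slope -0.017 [-0.031 -0.003] mid 24.97
leaf+ front slope -0.077 [-0.103 -0.024] mid -24.39
leaf+ back slope -0.010 [-0.039 0.011] mid 25.39
ros- front slope 0.010 [0.002 0.020] mid -25.75
ros- back slope 0.012 [0.004 0.193] mid 27.79
ros +y side slope 0.031 [0.023 0.036] mid 22.70
ros -y side slope 0.004 [-0.002 0.013] mid -24.27
leaf- side slope 0.014 [0.002 0.025] mid -27.09
```

Both blocks measure square (skew within about 0.03 rad) and centred within about 1 mm. Handing in.

```bash
python3 -c "
from station import finish_job; print(finish_job())"
```

```text
the job is handed in; nothing more can be done
None
```

I set the leaf and rosette blocks into their own places on the rail, noses over the lip, released both with the gripper clear, and handed the job in at about 22 s. My last camera measurements put the rosette about 1 mm off centre and the leaf level with its neighbours, but `finish_job()` returned no verdict.

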